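Fetch the hardener from behind the ink pots

TASK

Get the blue hardener pot out from behind the two ink pots and set it in the middle of the scale's pan: first stand both ink pots aside together on the green mat, then fetch the blue pot, and last put each ink pot back where it stood on the rack. Keep all pots upright, set them down gently rather than dropping them, and leave the marker and the roll of tape where they are.

Things in the scene. Friction and masses are not known exactly. Their poses are not given: they have to be found in the camera images.
- blue_pot_mid (a point): round blue pot with a blue screw lid, 38 mm diameter, 66 mm high; the point is its centre, half-way up (33 mm above its foot), z axis up. It stands on the rear place of the rack: the upright stop is 6 mm behind it and the two ink pots stand close before it on the left and right, so that fingers cannot go round it until both are away; then it can be gripped from above across the rack's y axis.
- cream_pot_mid (a point): larger ink pot, cream with a dark band and a black disc on its cream screw lid, body 60 mm diameter, lid 57 mm (top 12 mm), 62 mm high; the point is its centre, half-way up (31 mm above its foot), z axis up. Starts on one of the two front places of the rack. Easily gripped from above along a line 45 degrees to the rack's axes, one finger at its outer rear, the other at its inner front.
- white_pot_mid (a point): smaller ink pot, white with a grey band and a plain whitish screw lid, body 54 mm diameter, lid 51 mm (top 11 mm), 55 mm high; the point is its centre, half-way up (27.5 mm above its foot), z axis up. Starts on the other front place of the rack; gripped likewise.
- rack: fixed dark steel pot rack on the bench: plate 112 (x) by 168 (y) mm, 4 mm thick, with three places outlined by thin yellow circles, and an upright stop 56 mm wide, 51 mm high behind the rear place. Origin at bench height; x points to the stop (away from the robot at yaw 0), z up. Place centres: rear (28, 0), front (0, 43) and (0, -43) mm. Bottles behind the rack stand up to 0.23 m high.
- pan (a point): top centre of the round steel pan, 88 mm diameter, of the grey bench scale (housing 110 by 150 mm, 21 mm high, with a dark display). The pan is flat and rigid, its top 28 mm above the bench; the point lies on its top surface, z axis up. The scale is fixed; the pan is 24 mm along +y of the middle of the housing.
- side_mat: fixed flat green mat with a white border line, 94 mm (x) by 150 mm (y), 3 mm thick: the side area, wide enough for both ink pots side by side along its y axis (centres 37 mm either side of the middle). Origin under its centre, z up. A grey padded tray 0.08 m high, with black caps, stands between the left stool and the bench; mat and scale lie on either side of it, which is where varies.
- marker: bystander: marker pen with red cap, 13 x 128 x 15 mm, lying on the bench to the right of the rack; origin under its middle. Leave it. Between it and the robot stands the solid screen-printing jig: frame about 0.1 m high, posts and a rod up to 0.27 m.
- masking_tape: bystander: roll of beige masking tape lying flat, 70 mm diameter, 25 mm high, at the back; origin under its middle. Leave it.

How it is judged (in metres and radians):
On the way, in this order (a step that is already met when the one before it is completed fails the run):
1. both ink pots stand released on the green mat, the blue pot still in its place (x of cream_pot_mid in the frame of side_mat between -0.04 and 0.04 m and y of cream_pot_mid in the frame of side_mat between -0.068 and 0.068 m and z of cream_pot_mid in the frame of side_mat between 0.029 and 0.039 m and angle between each of cream_pot, white_pot's own z axis and vertical below 0.12 rad and linear speed of each of cream_pot, white_pot below 0.02 m/s and contact force between each of cream_pot, white_pot and the fingers below 0.1 N and x of white_pot_mid in the frame of side_mat between -0.04 and 0.04 m and y of white_pot_mid in the frame of side_mat between -0.068 and 0.068 m and z of white_pot_mid in the frame of side_mat between 0.0255 and 0.0355 m and distance of blue_pot_mid from where it was at the start of the episode below 0.015 m), for 0.2 s.
2. the blue pot stands released in the middle of the pan, both ink pots still on the mat (horizontal distance between blue_pot_mid and pan below 0.015 m and z of blue_pot_mid in the frame of pan between 0.028 and 0.038 m and angle between each of blue_pot, cream_pot, white_pot's own z axis and vertical below 0.12 rad and linear speed of each of blue_pot, cream_pot, white_pot below 0.02 m/s and contact force between each of blue_pot, cream_pot, white_pot and the fingers below 0.1 N and x of cream_pot_mid in the frame of side_mat between -0.04 and 0.04 m and y of cream_pot_mid in the frame of side_mat between -0.068 and 0.068 m and z of cream_pot_mid in the frame of side_mat between 0.029 and 0.039 m and x of white_pot_mid in the frame of side_mat between -0.04 and 0.04 m and y of white_pot_mid in the frame of side_mat between -0.068 and 0.068 m and z of white_pot_mid in the frame of side_mat between 0.0255 and 0.0355 m), for 0.2 s.
At the end, for the whole second after the job is handed in: The blue pot stands upright within 15 mm of the middle of the scale's pan; each ink pot stands upright within 15 mm of where it stood at the start on the rack; all released and at rest (horizontal distance between blue_pot_mid and pan below 0.015 m and z of blue_pot_mid in the frame of pan between 0.028 and 0.038 m and angle between each of blue_pot, cream_pot, white_pot's own z axis and vertical below 0.12 rad and linear speed of each of blue_pot, cream_pot, white_pot below 0.02 m/s and contact force between each of blue_pot, cream_pot, white_pot and the fingers below 0.1 N and distance of each of cream_pot_mid, white_pot_mid from where it was at the start of the episode below 0.015 m); the robot touches nothing.
It fails at once if a pot is tipped (more than 0.5 rad) (angle between any of blue_pot, cream_pot, white_pot's own z axis and vertical above 0.5 rad).
It fails at once if a pot is dropped (falls free from more than about 25 mm) ((linear speed of blue_pot above 0.7 m/s and contact force between blue_pot and the fingers below 0.1 N) or (linear speed of cream_pot above 0.7 m/s and contact force between cream_pot and the fingers below 0.1 N) or (linear speed of white_pot above 0.7 m/s and contact force between white_pot and the fingers below 0.1 N)).
It fails at once if the marker or the tape is shifted more than 25 mm (distance of any of marker, masking_tape from where it was at the start of the episode above 0.025 m).
It also fails if it takes over 141 s, if anything falls off the work surface, if the arm or the gripper's body presses on something with over 40 N, if the wrist force passes 120 N, or if a joint passes its speed limit or range.

ROBOT

A 6-joint arm with a two-finger parallel gripper is mounted at the origin on a cart in front of the work surface, level with it; the furniture and walls round the work are solid. World frame = base frame: x ahead of the robot, y to its left, z up, the work surface at z = 0. Lengths are in mm, angles in rad, forces in N, time in s.
With the tool pointing down it reaches from about 350 to 975 mm from the base axis. Payload 7.1 kg.
Tool frame: the origin (TCP) lies at the centre of the arm's flange, where the gripper is bolted on; the fingertips stand 182 mm ahead of it and the grasp point (between the pads) lies 163 mm ahead of it; x points along the fingers, y is the direction in which the jaws open and shut, and the axes are right-handed (so a half turn about x gives the same grasp; the last joint's range is limited). The gripper opens to 88 mm and grips with 3 to 60 N. Pads are 20 mm wide; open, the fingers measure 115 mm over their backs; the gripper's body (75 mm by 178 mm) begins 61 mm behind the grasp point.
Start: joints at [-1.369, 0.423, 1.63, -0, 1.089, -0.019], TCP at [136.901, -609.807, 404.675] pointing down, gripper open.
Joint ranges: [-3, 3], [-0.9, 2.11], [0.09, 2.58], [-1.31, 4.45], [0.11, 2.69], [-2.54, 2.54]. Speed limits (rad/s): [2.39, 2.39, 3.01, 3.14, 3.14, 3.14].

INTERFACE

Orientations are given as a rotation vector (axis times angle).
In Python, from workcell import readout, viewer, workorder, models gives the robot as it stands. The module is installed in compiled form; this text tells all that it offers.
- The arm moves only by the tool apply_moves, never from a script. Its argument "commands" is a list that holds one entry, the list of rows, each a list of 4 numbers: the shift along the world's x, y, z in m, then the turn about the world's z in rad. A call has 1 to 8 rows; each row is the pose to reach, as a shift and turn from the pose commanded when the call began; what a row does not reach only later rows make up. A row lasts 1/8 s, in which the tool goes at most 62.5 mm and 10.7 degrees, less where a joint would pass 70% of its speed; a pose out of reach is approached as far as the arm can. A call with a gripper value outside its range is refused whole. "gripper" is the finger opening in m, from 0 to 0.0878, set as the call begins (left out, the last holds). The fingers move at their own pace and stop on an object; the grip force is fixed at half the most. Time passes only in rows, so rows that repeat a pose let the fingers close. It gives the time, the measured TCP pose, the force and the opening at its end, in the units of the state.
- readout.get_obs(): the state, without advancing time (a new reading comes with each control period).
- viewer.get_image(name): name is "scene" or "top"; returns a dict with "color" (384x512x3 uint8, red, green, blue), "vertical_fov" (degrees; the focal length in pixels is half the picture's height over the tangent of half this angle, whatever the lens; pixels are square), "cx", "cy" (the principal point, pixels), "rvec" (rotation vector, rad) and "tvec" (3), from world to camera coordinates, as OpenCV has them. Camera axes: x right, y down, z forward; pixel columns grow to the right and rows downward; lengths in mm; the calibration is good to about 2 mm. A picture is of the moment at which its call begins. There is no depth.
- workorder.close_job(): hands the job in, once; it reports no verdict.
Trained networks look in the newest picture that a camera, given by its name, has taken for a name from the list of things; names that differ only in an ending like _2 or _b are one class to them, and where a whole thing is asked for, a point or a joint stands for the part that bears it (a point fixed in the world has none). Each returns a list of dicts, best first, with "conf" (0 to 1); they miss things now and then, are a little off and sometimes report something else, mostly with a low value. They report only what shows in the picture. A call takes as long as a camera call.
- models.search_frame(camera, label): "position" ([x, y, z] in mm, in world coordinates, good to about 4 mm: the middle of the surface that is visible of it).
- models.place_of(camera, label): "position" ([x, y, z] in mm, in world coordinates, good to about 4 mm: a listed point, or the origin of a listed thing).
The state is a dict: "t": time; "qpos": joint angles; "qvel": joint speeds; "joint_torque": joint torques, N m; "ee_pos": TCP position; "orientation": TCP orientation; "ft_force": force on the tool from outside, world axes, zero at the start; "moment": the same for the moment, N m; "width": finger opening in mm.
Only numpy, scipy, OpenCV 4.12 (cv2) and the standard library are available. Lean on these libraries where they do the work, as an engineer would, in place of code of your own. Each camera call takes 0.05 s, during which the arm holds its last target.

## Working session

There is one attempt and no reset: what is moved stays moved. The work goes in short steps, Python scripts to look and compute and a tool call to move; the robot and the scene stay as the last step left them, time stands still between calls to the robot, and variables do not carry over. Pictures are saved under pics/ and viewed, and the job is handed in when it is done.

Besides the shell and the picture viewer there is one more tool, called after "Request:" as a command line: name --argument value ..., lists and objects as JSON in quotes. apply_moves: Moves the arm, as the interface text tells. Its arguments: {"type":"object","properties":{"commands":{"type":"array","items":{"type":"array","items":{"type":"array","items":{"type":"number"}}}},"gripper":{"type":"number"}},"required":["commands"]}

```bash
mkdir -p pics
cat > h.py <<'E'
import numpy as np, cv2
from workcell import readout, viewer, workorder, models
def cam(name):
    d=viewer.get_image(name); im=d["color"]; H=im.shape[0]
    f=H/2/np.tan(np.radians(d["vertical_fov"])/2)
    K=np.array([[f,0,d["cx"]],[0,f,d["cy"]],[0,0,1.]])
    return im,K,np.array(d["rvec"],float),np.array(d["tvec"],float)
def save(im,fn,s=1.5): cv2.imwrite(fn,cv2.resize(im[:,:,::-1],None,fx=s,fy=s,interpolation=cv2.INTER_CUBIC))
def proj(p,K,r,t): return cv2.projectPoints(np.array(p,float).reshape(-1,3),r,t,K,None)[0].reshape(-1,2)
def back(uv,z,K,r,t):
    R=cv2.Rodrigues(r)[0]; C=-R.T@t.ravel()
    d=R.T@np.linalg.inv(K)@np.array([uv[0],uv[1],1.]); return C+d*(z-C[2])/d[2]
E
python3 - <<'E'
from h import *
for n in("scene","top"):
    im,K,r,t=cam(n); save(im,f"pics/{n}0.png")
    R=cv2.Rodrigues(r)[0]; print(n,K[0,0],(-R.T@t).round())
o=readout.get_obs(); print({k:np.round(v,3) for k,v in o.items()})
for l in("blue_pot_mid","cream_pot_mid","white_pot_mid","rack","pan","side_mat","marker","masking_tape"):
    for c in("scene","top"):
        print(l,c,[(np.round(d["position"]),round(d["conf"],2)) for d in models.place_of(c,l)[:3]])
E
```

```text
scene 404.6778891546133 [  -4.  423. 1005.]
top 365.34239676975744 [ 399.  -19. 1014.]
{'t': np.float64(0.1), 'qpos': array([-1.369,  0.424,  1.631, -0.   ,  1.089, -0.019]), 'qvel': array([ 0.   , -0.001, -0.003,  0.   ,  0.   , -0.002]), 'joint_torque': array([ 1.0000e-03, -5.4561e+01, -2.7432e+01,  6.5000e-02,  1.9000e-02,
       -0.0000e+00]), 'ee_pos': array([ 136.85 , -609.582,  403.998]), 'orientation': array([ 2.105,  0.235, -2.105]), 'ft_force': array([0.347, 0.424, 0.491]), 'moment': array([ 0.008, -0.048, -0.036]), 'width': np.float64(87.729)}
blue_pot_mid scene [(array([ 647., -232.,   35.]), 0.45)]
blue_pot_mid top [(array([ 646., -230.,   38.]), 0.58)]
cream_pot_mid scene [(array([ 616., -192.,   35.]), 0.87)]
cream_pot_mid top [(array([ 622., -193.,   35.]), 0.59)]
white_pot_mid scene [(array([ 619., -272.,   33.]), 0.67)]
white_pot_mid top [(array([ 618., -276.,   31.]), 0.92)]
rack scene [(array([ 617., -233.,    4.]), 0.92)]
rack top [(array([ 623., -227.,    2.]), 0.73)]
pan scene [(array([ 474., -164.,   25.]), 0.74)]
pan top [(array([ 471., -158.,   26.]), 0.89)]
side_mat scene [(array([501., 335.,   0.]), 0.78), (array([ 619., -233.,    1.]), 0.29)]
side_mat top [(array([504., 335.,   2.]), 0.97)]
marker scene [(array([ 599., -409.,    4.]), 0.71)]
marker top [(array([ 619., -189.,   36.]), 0.43)]
masking_tape scene [(array([740., -60.,   1.]), 0.51)]
masking_tape top [(array([734., -57.,  -2.]), 0.5)]
```

View pics/scene0.png

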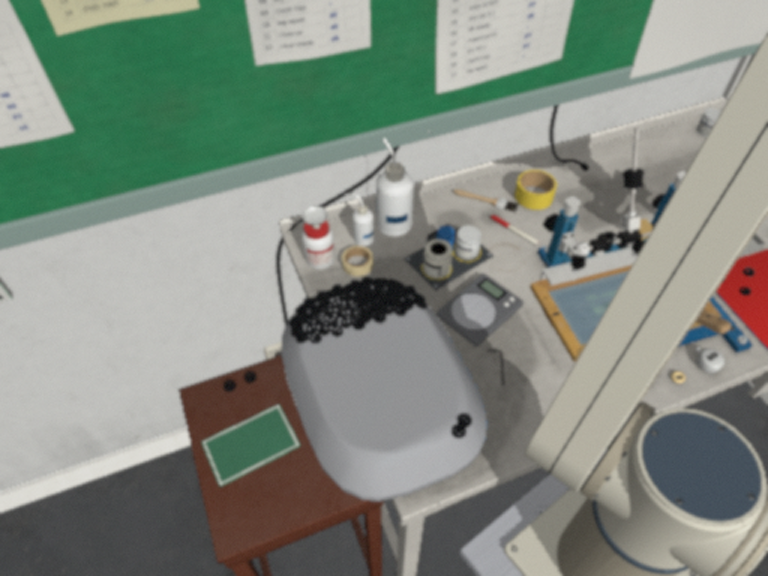

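View pics/top0.png

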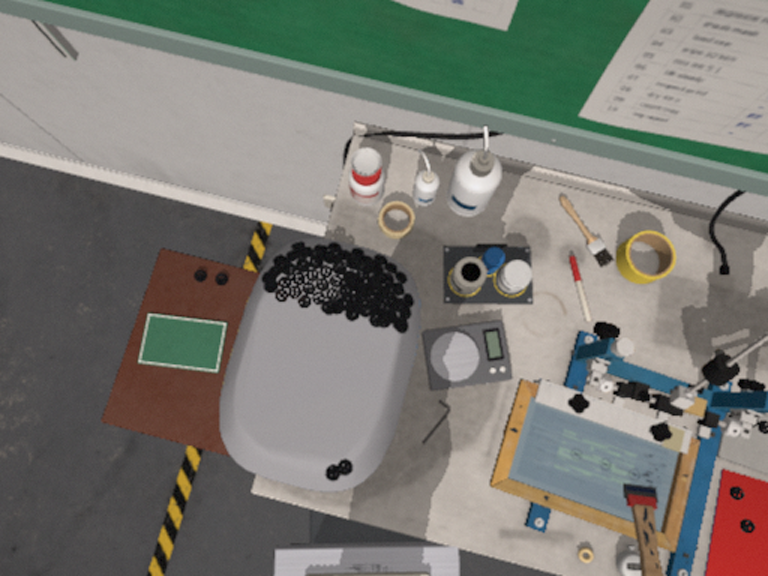

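Run:
```python
from h import *
im,K,r,t=cam("top"); 
c=im[150:265,270:370]; a=cv2.resize(c[:,:,::-1],None,fx=5,fy=5,interpolation=cv2.INTER_CUBIC)
cv2.imwrite("pics/ctop.png",a)
c=im[195:260,80:165]; cv2.imwrite("pics/cmat.png",cv2.resize(c[:,:,::-1],None,fx=6,fy=6,interpolation=cv2.INTER_CUBIC))
im2,K2,r2,t2=cam("scene")
c=im2[140:235,260:360]; cv2.imwrite("pics/csc.png",cv2.resize(c[:,:,::-1],None,fx=6,fy=6,interpolation=cv2.INTER_CUBIC))
# green mat segmentation in both views
for n,(i,k,rr,tt),roi in(("top",(im,K,r,t),(195,260,80,165)),("scene",(im2,K2,r2,t2),(260,330,125,205))):
    a,b,c0,d=roi; s=i[a:b,c0:d].astype(int); m=((s[:,:,1]>s[:,:,0]+25)&(s[:,:,1]>s[:,:,2]+10)).astype(np.uint8)
    cs,_=cv2.findContours(m,0,1); cc=max(cs,key=cv2.contourArea)
    rc=cv2.boxPoints(cv2.minAreaRect(cc))+[c0,a]; hull=cv2.approxPolyDP(cc,4,True)[:,0]+[c0,a]
    print(n,hull.tolist()); 
    for z in(3,): print([back(u,z,k,rr,tt).round(1)[:2].tolist() for u in hull])
```

```text
top [[100, 211], [96, 240], [143, 245], [148, 217]]
[[553.5, 398.3], [473.4, 403.6], [458.3, 274.9], [535.3, 264.7]]
scene [[184, 273], [138, 295], [148, 319], [195, 296]]
[[537.0, 264.4], [555.0, 394.8], [480.2, 404.6], [461.1, 276.1]]
```

View pics/ctop.png

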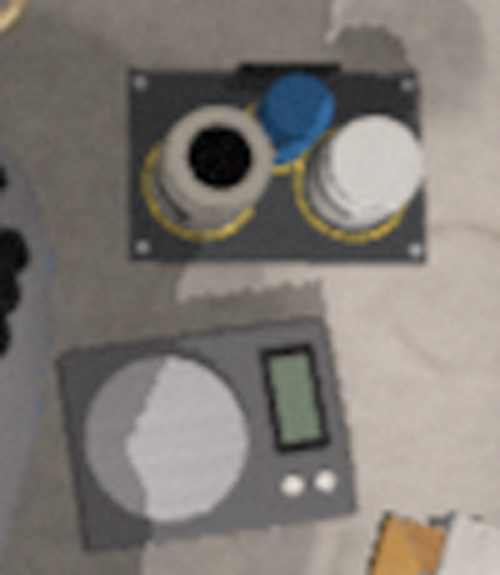

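View pics/csc.png

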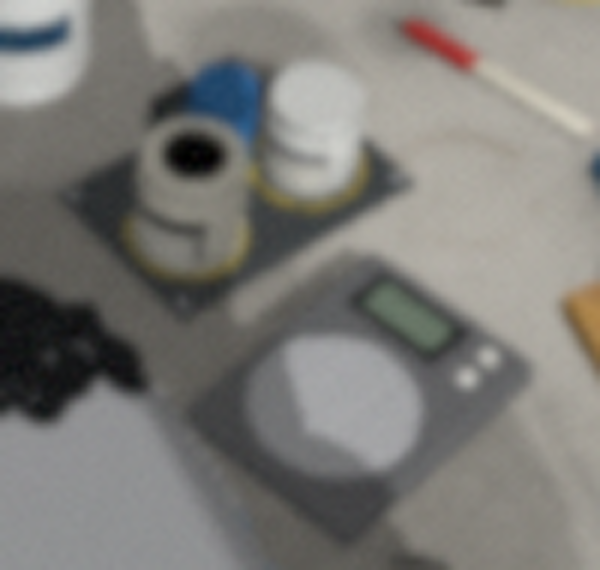

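View pics/cmat.png

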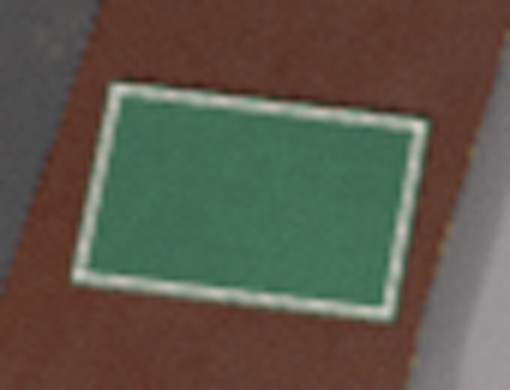

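```bash
cat > m1.py <<'E'
from h import *
imt,K,r,t=cam("top"); ims,K2,r2,t2=cam("scene")
T=lambda u,v,z:back(((u+.5)/5-.5+270,(v+.5)/5-.5+150),z,K,r,t).round(1)[:2]
S=lambda u,v,z:back(((u+.5)/6-.5+260,(v+.5)/6-.5+140),z,K2,r2,t2).round(1)[:2]
print("cream",T(217,157,66),S(193,153,66))
print("white",T(378,160,59),S(317,95,59))
print("blue",T(297,104,70),S(228,88,70))
print("pan",T(167,438,28),S(336,406,28))
for z,c in ((4,[(130,70),(416,70),(425,262),(130,262)]),): print("rackT",[T(u,v,z) for u,v in c])
print("rackS",[S(u,v,4) for u,v in [(65,193),(185,320),(413,182)]])
print("scaleT",[T(u,v,21) for u,v in [(57,355),(323,318),(357,512),(87,550)]])
b=lambda u,v,z,K,r,t:back((u/1.5,v/1.5),z,K,r,t).round()[:2]
print("bottle base",b(465,210,0,K,r,t),b(393,232,0,K2,r2,t2), "small",b(426,203,0,K,r,t),b(363,243,0,K2,r2,t2),"tape",b(396,218,25,K,r,t))
print("tray corner pts z80",[b(u,v,80,K,r,t) for u,v in [(268,262),(415,290),(405,400),(362,475),(225,440),(235,370),(250,300)]])
print("tray caps S z80",[b(u,v,80,K2,r2,t2) for u,v in [(300,300),(420,300),(480,400),(460,425),(290,350)]])
E
python3 m1.py
```

```text
cream [ 618.8 -187.4] [ 623.6 -191.6]
white [ 617.9 -275.4] [ 620.2 -277.3]
blue [ 646.5 -230.8] [ 645.7 -234.7]
pan [ 472.6 -160.5] [ 473.2 -161.5]
rackT [array([ 684.8, -150.6]), array([ 683.4, -315.3]), array([ 571.3, -313.2]), array([ 573.1, -146.8])]
rackS [array([ 684.9, -156.4]), array([ 575.6, -150.8]), array([ 574.3, -315.3])]
scaleT [array([ 519. , -102.9]), array([ 537.8, -249.9]), array([ 432.2, -262.6]), array([ 413.8, -116.3])]
bottle base [ 757. -196.] [ 767. -185.] small [ 772. -120.] [ 781. -109.] tape [733. -60.]
tray corner pts z80 [array([636., 168.]), array([583., -88.]), array([396., -67.]), array([277.,   5.]), array([335., 230.]), array([449., 218.]), array([569., 197.])]
tray caps S z80 [array([670., 118.]), array([530., -66.]), array([300., -10.]), array([285.,  48.]), array([584., 194.])]
```

Run:
```python
from h import *
R=cv2.Rodrigues(np.array(readout.get_obs()["orientation"]))[0]; print(R.round(3)); y=R[:,1]; print("jaw yaw",np.arctan2(y[1],y[0]))
```

```text
[[-0.     0.219 -0.976]
 [ 0.    -0.976 -0.219]
 [-1.    -0.     0.   ]]
jaw yaw -1.3499880130603386
```

Request:
apply_moves --commands '[[[0,0,0.05,0.1],[0.02,0.01,0.1,0.25],[0.06,0.05,0.1,0.4],[0.105,0.09,0.1,0.57],[0.15,0.13,0.1,0.74],[0.195,0.17,0.1,0.91],[0.24,0.21,0.1,1.08],[0.285,0.25,0.1,1.25]]]' --gripper 0.0878

```text
t: 2.1
ee_pos: [423.1, -358.3, 504.9]
orientation: [1.278, 1.162, -1.278]
ft_force: [0.3, -0.1, -0.0]
width: 87.6
```

Request:
apply_moves --commands '[[[0.04,0.034,0,0.16],[0.08,0.068,0,0.32],[0.12,0.102,0,0.48],[0.16,0.137,0,0.64],[0.197,0.17,0,0.8],[0.197,0.17,-0.05,0.885],[0.197,0.17,-0.1,0.885],[0.197,0.17,-0.1,0.885]]]'

```text
t: 3.1
ee_pos: [617.8, -189.2, 400.8]
orientation: [0.614, 1.49, -0.615]
ft_force: [0.4, 0.6, -0.5]
width: 87.8
```

Run:
```python
from h import *
o=readout.get_obs(); R=cv2.Rodrigues(np.array(o["orientation"]))[0]; y=R[:,1]; print(o["ee_pos"].round(1) if hasattr(o["ee_pos"],"round") else o["ee_pos"],np.arctan2(y[1],y[0]),np.round(o["qpos"],3))
for n in("scene","top"):
    im,*_=cam(n); save(im,f"pics/{n}1.png")
```

```text
[ 617.8 -189.2  400.8] 0.7852237481089153 [-0.316  0.46   1.581 -0.     1.109 -1.101]
```

View pics/scene1.png

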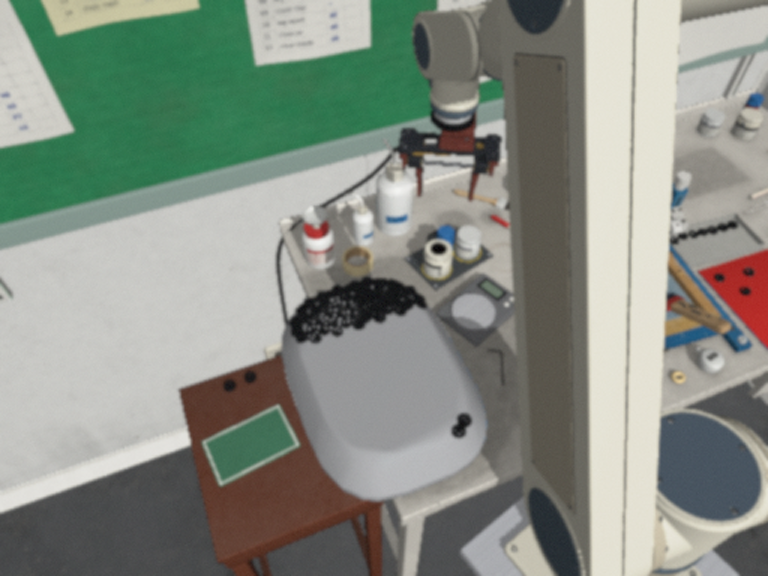

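View pics/top1.png

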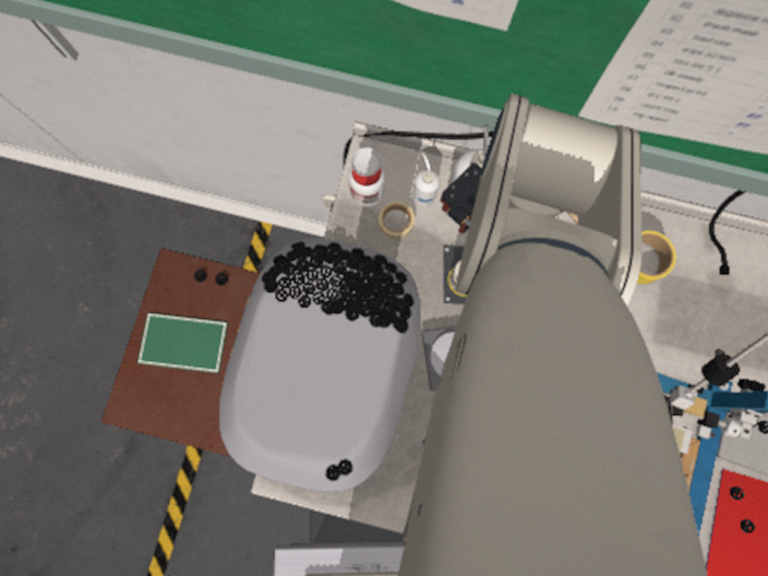

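Request:
apply_moves --commands '[[[0.001,0,-0.05,0],[0.001,0,-0.1,0],[0.001,0,-0.13,0],[0.001,0,-0.14,0],[0.001,0,-0.14,0]]]'

```text
t: 3.82
ee_pos: [620.8, -190.2, 266.4]
orientation: [0.614, 1.48, -0.614]
ft_force: [-0.2, -0.2, 1.0]
width: 88.1
```

Run:
```python
from h import *
o=readout.get_obs(); print(np.round(o["ee_pos"],1))
for l in("cream_pot_mid","white_pot_mid","blue_pot_mid"): print(l,[(np.round(d["position"]),round(d["conf"],2)) for d in models.place_of("scene",l)[:2]])
im,*_=cam("scene"); c=im[70:220,240:360]; cv2.imwrite("pics/c2.png",cv2.resize(c[:,:,::-1],None,fx=5,fy=4,interpolation=cv2.INTER_CUBIC))
```

```text
[ 620.8 -190.2  266.4]
cream_pot_mid [(array([ 617., -190.,   35.]), 0.87)]
white_pot_mid [(array([ 616., -274.,   33.]), 0.72)]
blue_pot_mid [(array([ 645., -230.,   36.]), 0.6)]
```

View pics/c2.png

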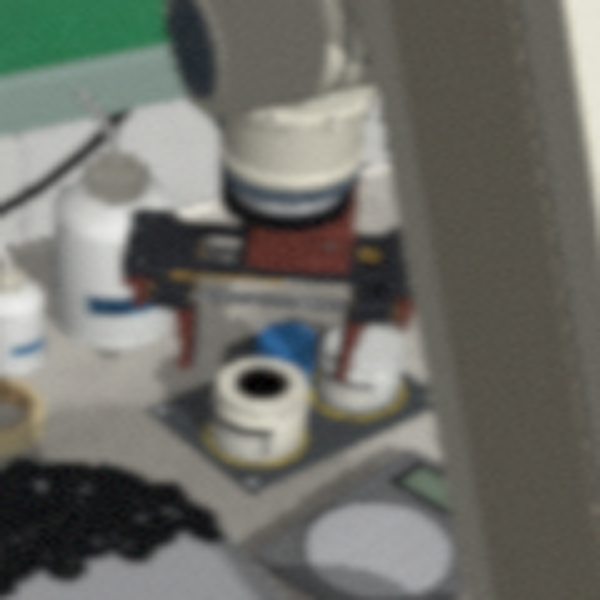

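Request:
apply_moves --commands '[[[-0.001,0,-0.015,0],[-0.001,0,-0.03,0],[-0.001,0,-0.045,0],[-0.001,0,-0.056,0],[-0.001,0,-0.056,0],[-0.001,0,-0.056,0]]]'

```text
t: 4.78
ee_pos: [619.1, -189.9, 208.8]
orientation: [0.614, 1.482, -0.614]
ft_force: [-0.4, -0.1, -0.5]
width: 87.4
```

Request:
apply_moves --commands '[[[0,0,0,0],[0,0,0,0],[0,0,0,0],[0,0,0,0],[0,0,0,0],[0,0,0,0]]]' --gripper 0.03

```text
t: 5.52
ee_pos: [619.0, -189.8, 209.0]
orientation: [0.614, 1.482, -0.614]
ft_force: [-0.9, 0.4, 4.7]
width: 59.3
```

Request:
apply_moves --commands '[[[0,0,0.01,0],[0,0,0.03,0],[0,0,0.07,0],[0,0,0.11,0],[0,0,0.15,0],[-0.001,0.005,0.18,0],[-0.004,0.02,0.2,-0.05],[-0.01,0.05,0.2,-0.1]]]'

```text
t: 6.52
ee_pos: [609.1, -140.1, 412.2]
orientation: [0.694, 1.452, -0.693]
ft_force: [-0.9, -0.5, -1.7]
width: 59.4
```

Request:
apply_moves --commands '[[[-0.01,0.05,0,-0.1],[-0.02,0.1,0,-0.2],[-0.03,0.15,0,-0.3],[-0.04,0.2,0,-0.4],[-0.05,0.25,0,-0.5],[-0.06,0.3,0,-0.6],[-0.07,0.35,0,-0.7],[-0.08,0.4,0,-0.75]]]'

```text
t: 7.52
ee_pos: [528.1, 261.6, 410.0]
orientation: [1.259, 1.176, -1.257]
ft_force: [0.9, -0.5, -1.9]
width: 59.8
```

Request:
apply_moves --commands '[[[-0.008,0.045,0,-0.04],[-0.015,0.085,-0.01,-0.07],[-0.019,0.108,-0.04,-0.07],[-0.019,0.111,-0.08,-0.07],[-0.019,0.111,-0.12,-0.07],[-0.019,0.111,-0.15,-0.07],[-0.019,0.111,-0.17,-0.07],[-0.019,0.111,-0.17,-0.07]]]'

```text
t: 8.52
ee_pos: [509.6, 371.0, 238.1]
orientation: [1.306, 1.143, -1.31]
ft_force: [0.0, -0.7, -2.9]
width: 59.4
```

Run:
```python
from h import *
o=readout.get_obs(); print(np.round(o["ee_pos"],1),np.round(o["qpos"],2))
im,*_=cam("scene"); save(im,"pics/s3.png")
```

```text
[509.6 371.  238.1] [0.61 0.65 1.7  0.   0.79 0.75]
```

View pics/s3.png

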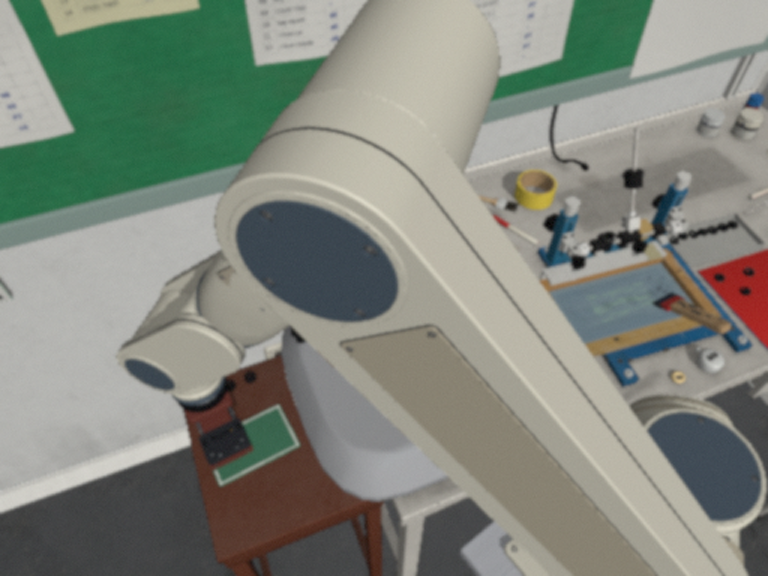

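Request:
apply_moves --commands '[[[0,0,-0.012,0],[0,0,-0.022,0],[0,0,-0.026,0],[0,0,-0.028,0],[0,0,-0.029,0],[0,0,-0.03,0],[0,0,-0.03,0]]]'

```text
t: 9.45
ee_pos: [510.0, 371.2, 208.8]
orientation: [1.308, 1.142, -1.308]
ft_force: [0.1, 0.1, -2.2]
width: 59.4
```

Request:
apply_moves --commands '[[[0,0,-0.0005,0],[0,0,-0.001,0],[0,0,-0.001,0],[0,0,-0.001,0]]]'

```text
t: 9.95
ee_pos: [509.9, 371.2, 208.0]
orientation: [1.308, 1.142, -1.308]
ft_force: [-0.7, -0.9, 2.9]
width: 59.6
```

Request:
apply_moves --commands '[[[0,0,0,0],[0,0,0,0],[0,0,0,0],[0,0,0,0],[0,0,0.03,0],[0,0,0.08,0],[0,0,0.14,0],[0.002,-0.01,0.19,0]]]' --gripper 0.0878

```text
t: 10.95
ee_pos: [511.8, 361.5, 400.1]
orientation: [1.309, 1.143, -1.306]
ft_force: [0.7, 0.2, -0.2]
width: 87.8
```

Request:
apply_moves --commands '[[[0.006,-0.04,0.01,-0.08],[0.012,-0.09,0.01,-0.16],[0.022,-0.14,0.01,-0.24],[0.032,-0.19,0.01,-0.32],[0.042,-0.24,0.01,-0.4],[0.052,-0.29,0.01,-0.48],[0.062,-0.34,0.01,-0.56],[0.072,-0.39,0.01,-0.65]]]'

```text
t: 11.95
ee_pos: [584.0, -30.5, 407.8]
orientation: [1.762, 0.727, -1.761]
ft_force: [1.1, 0.1, 0.2]
width: 87.7
```

Run:
```python
from h import *
o=readout.get_obs(); print(np.round(o["ee_pos"],1),np.round(o["qpos"],2))
for c in("scene","top"):
  for l in("cream_pot_mid","white_pot_mid","blue_pot_mid","side_mat"): print(c,l,[(np.round(d["position"]),round(d["conf"],2)) for d in models.place_of(c,l)[:2]])
  im,*_=cam(c); save(im,f"pics/{c}4.png")
```

```text
[584.  -30.5 407.8] [-0.07  0.36  1.72  0.    1.06  0.72]
scene cream_pot_mid []
scene white_pot_mid []
scene blue_pot_mid []
scene side_mat [(array([502., 334.,  -4.]), 0.6)]
top cream_pot_mid [(array([ 619., -191.,   33.]), 0.51), (array([ 475., -155.,   27.]), 0.15)]
top white_pot_mid []
top blue_pot_mid []
top side_mat [(array([506., 336.,   2.]), 0.83)]
```

View pics/scene4.png

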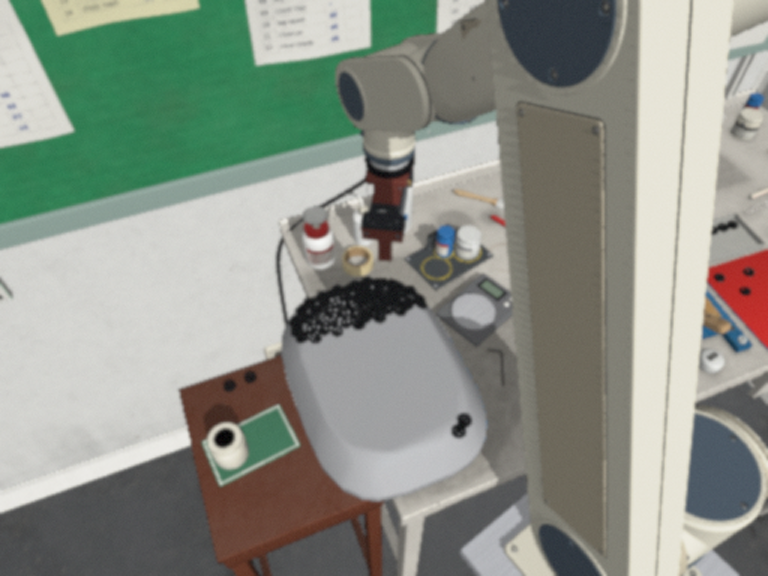

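View pics/top4.png

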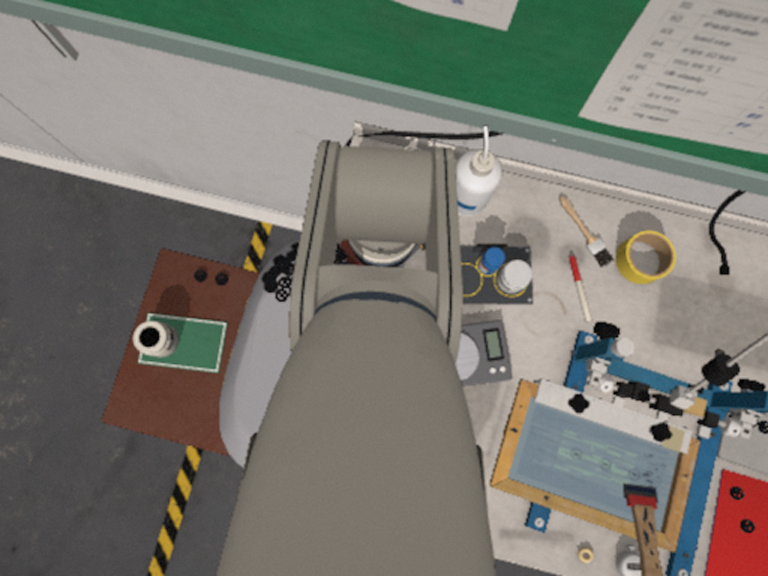

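Run:
```python
from h import *
im,K,r,t=cam("top"); b=lambda u,v,z,:back(((u+.5)/1.5-.5,(v+.5)/1.5-.5),z,K,r,t).round(1)[:2]
print("cream T",b(152,337,65)," white",b(516,275,59)," blue",b(492,259,70))
c=im[155:210,300:360]; cv2.imwrite("pics/c5t.png",cv2.resize(c[:,:,::-1],None,fx=8,fy=8,interpolation=cv2.INTER_CUBIC))
im,K,r,t=cam("scene")
print("cream S",b(228,436,65)," white",b(468,236,59)," blue",b(446,233,70),"ring",b(436,267,4))
c=im[140:200,260:340]; cv2.imwrite("pics/c5s.png",cv2.resize(c[:,:,::-1],None,fx=8,fy=8,interpolation=cv2.INTER_CUBIC))
```

```text
cream T [508.7 367.2]  white [ 613.6 -271.5]  blue [ 640.8 -227.4]
cream S [510.4 363.4]  white [ 615.5 -270.5]  blue [ 643.5 -230.9] ring [ 624.1 -192.1]
```

View pics/c5t.png

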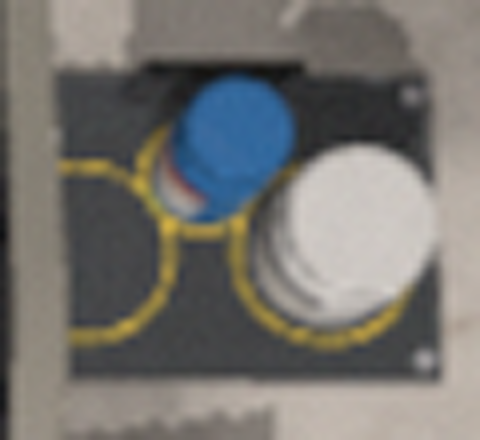

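View pics/c5s.png

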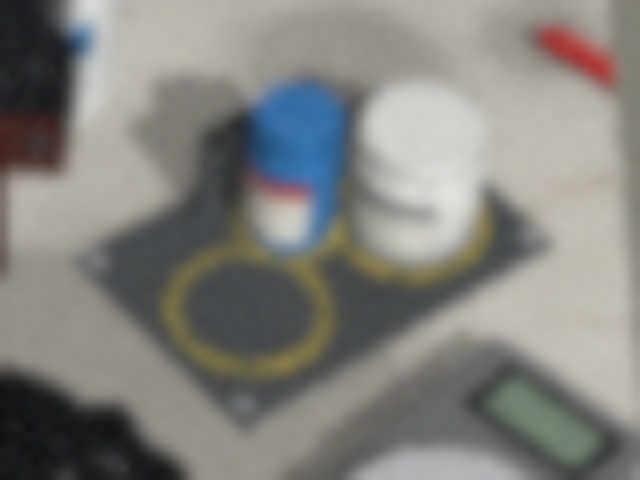

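Run:
```python
from h import *
im,K,r,t=cam("top"); b=lambda u,v,z:back(((u+.5)/8-.5+ou,(v+.5)/8-.5+ov),z,K,r,t).round(1)[:2]
ou,ov=300,155; print("white",b(364,218,59),"blue",b(241,126,70),"edge front",b(250,378,4),"ring1 right",b(172,250,4))
im,K,r,t=cam("scene");ou,ov=260,140
print("white",b(425,125,59),"blue",b(306,118,70),"ring",b(249,310,4))
```

```text
white [ 617.3 -275. ] blue [ 646.8 -232.7] edge front [ 572.6 -246.1] ring1 right [ 618.9 -220.7]
white [ 620.5 -278.7] blue [ 645.1 -235.1] ring [ 622.1 -191.3]
```

Request:
apply_moves --commands '[[[0.008,-0.055,0,0],[0.016,-0.11,0,0],[0.024,-0.165,0,0],[0.031,-0.215,0,0],[0.035,-0.242,-0.03,0],[0.035,-0.247,-0.08,0],[0.035,-0.247,-0.12,0],[0.035,-0.247,-0.13,0]]]'

```text
t: 13.65
ee_pos: [618.0, -275.4, 274.7]
orientation: [1.758, 0.733, -1.764]
ft_force: [0.5, -0.2, 0.5]
width: 87.5
```

Request:
apply_moves --commands '[[[0,0,-0.02,0],[0,0,-0.04,0],[0,0,-0.06,0],[0,0,-0.075,0],[0,0,-0.075,0],[0,0,-0.075,0]]]'

```text
t: 14.4
ee_pos: [619.2, -275.9, 203.0]
orientation: [1.76, 0.729, -1.759]
ft_force: [0.8, 0.2, 0.4]
width: 87.8
```

Request:
apply_moves --commands '[[[0,0,0,0],[0,0,0,0],[0,0,0,0],[0,0,0,0],[0,0,0,0],[0,0,0,0]]]' --gripper 0.03

```text
t: 15.15
ee_pos: [618.9, -275.8, 202.9]
orientation: [1.76, 0.729, -1.76]
ft_force: [-1.5, 0.2, 3.5]
width: 53.5
```

Request:
apply_moves --commands '[[[0,0,0.01,0],[0,0,0.03,0],[0,0,0.07,0],[0,0,0.11,0],[0,0,0.15,0],[-0.001,0.005,0.18,0],[-0.004,0.02,0.2,0.03],[-0.01,0.05,0.2,0.06]]]'

```text
t: 16.15
ee_pos: [608.9, -225.5, 405.3]
orientation: [1.721, 0.772, -1.716]
ft_force: [0.3, -0.0, -2.2]
width: 53.6
```

Request:
apply_moves --commands '[[[-0.01,0.05,0,0.07],[-0.02,0.1,0,0.14],[-0.03,0.15,0,0.21],[-0.04,0.2,0,0.28],[-0.05,0.25,0,0.35],[-0.06,0.3,0,0.42],[-0.07,0.35,0,0.49],[-0.08,0.4,0,0.55]]]'

```text
t: 17.15
ee_pos: [527.5, 176.1, 403.0]
orientation: [1.334, 1.123, -1.335]
ft_force: [0.2, -0.3, -1.5]
width: 53.7
```

Request:
apply_moves --commands '[[[-0.011,0.05,0,0.02],[-0.022,0.095,0,0.04],[-0.0275,0.12,-0.02,0.04],[-0.0285,0.124,-0.06,0.04],[-0.0285,0.124,-0.11,0.04],[-0.0285,0.124,-0.15,0.04],[-0.0285,0.124,-0.17,0.04],[-0.0285,0.124,-0.18,0.04]]]'

```text
t: 18.15
ee_pos: [500.2, 298.4, 222.2]
orientation: [1.307, 1.143, -1.308]
ft_force: [-0.7, -0.1, -1.0]
width: 53.7
```

Request:
apply_moves --commands '[[[0,0,-0.01,0],[0,0,-0.016,0],[0,0,-0.018,0],[0,0,-0.019,0],[0,0,-0.02,0],[0,0,-0.021,0],[0,0,-0.021,0],[0,0,-0.021,0]]]'

```text
t: 19.15
ee_pos: [500.5, 298.3, 201.9]
orientation: [1.308, 1.142, -1.308]
ft_force: [-0.2, -0.1, 1.7]
width: 53.7
```

Request:
apply_moves --commands '[[[0,0,0,0],[0,0,0,0],[0,0,0,0],[0,0,0,0],[0,0,0.03,0],[0,0,0.08,0],[0,0,0.14,0],[0.002,-0.01,0.2,0]]]' --gripper 0.0878

```text
t: 20.15
ee_pos: [502.1, 288.3, 403.4]
orientation: [1.307, 1.143, -1.308]
ft_force: [0.9, -0.2, 0.1]
width: 87.7
```

Request:
apply_moves --commands '[[[0.01,-0.04,0.01,-0.17],[0.022,-0.09,0.01,-0.34],[0.035,-0.14,0.01,-0.51],[0.048,-0.19,0.01,-0.68],[0.062,-0.24,0.01,-0.85],[0.076,-0.29,0.01,-1.02],[0.09,-0.34,0.01,-1.19],[0.104,-0.39,0.01,-1.36]]]'

```text
t: 21.15
ee_pos: [606.6, -103.5, 411.7]
orientation: [2.186, 0.077, -2.186]
ft_force: [0.2, -0.9, 0.4]
width: 87.7
```

Run:
```python
from h import *
o=readout.get_obs(); print(np.round(o["ee_pos"],1),np.round(o["qpos"],2))
for c in("scene","top"):
  for l in("cream_pot_mid","white_pot_mid","blue_pot_mid","pan"): print(c,l,[(np.round(d["position"]),round(d["conf"],2)) for d in models.place_of(c,l)[:2]])
im,*_=cam("scene"); save(im,f"pics/scene6.png")
```

```text
[ 606.6 -103.5  411.7] [-0.19  0.4   1.65  0.    1.09  1.31]
scene cream_pot_mid [(array([506., 373.,  32.]), 0.91)]
scene white_pot_mid [(array([ 617., -271.,   33.]), 0.54)]
scene blue_pot_mid [(array([ 647., -234.,   35.]), 0.71), (array([ 475., -162.,   25.]), 0.58)]
scene pan [(array([ 478., -161.,   24.]), 0.9)]
top cream_pot_mid [(array([510., 371.,  35.]), 0.67)]
top white_pot_mid [(array([ 614., -269.,   30.]), 0.91), (array([ 620., -229.,    2.]), 0.58)]
top blue_pot_mid [(array([ 646., -228.,   41.]), 0.5)]
top pan [(array([ 472., -155.,   27.]), 0.55), (array([ 645., -228.,   38.]), 0.16)]
```

View pics/scene6.png

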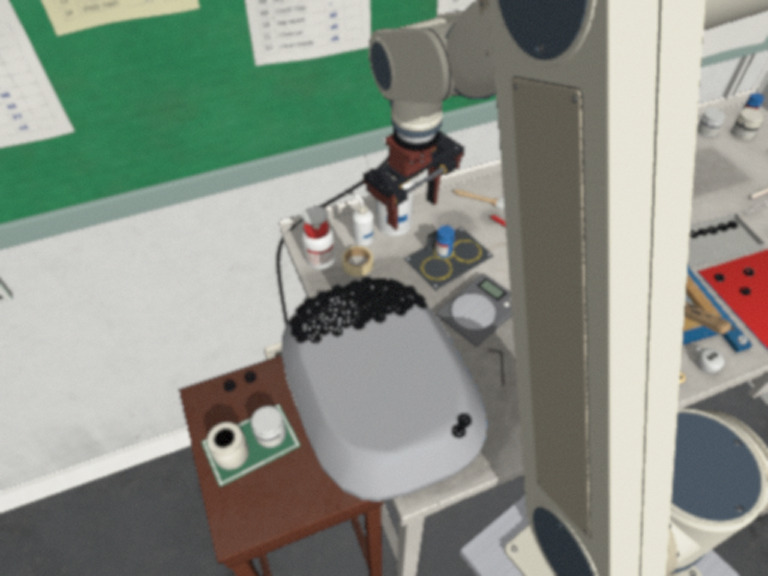

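Request:
apply_moves --commands '[[[0.012,-0.04,0,-0.04],[0.024,-0.08,0,-0.075],[0.034,-0.112,0,-0.075],[0.039,-0.128,-0.02,-0.075],[0.04,-0.1307,-0.06,-0.075],[0.04,-0.1307,-0.1,-0.075],[0.04,-0.1307,-0.13,-0.075],[0.04,-0.1307,-0.13,-0.075]]]'

```text
t: 22.6
ee_pos: [645.0, -230.9, 277.8]
orientation: [-2.214, -0.005, 2.228]
ft_force: [0.2, -0.7, 0.8]
width: 87.4
```

Run:
```python
from h import *
o=readout.get_obs(); print(np.round(o["ee_pos"],1))
im,K,r,t=cam("scene"); c=im[70:190,240:360]; cv2.imwrite("pics/c7.png",cv2.resize(c[:,:,::-1],None,fx=5,fy=5,interpolation=cv2.INTER_CUBIC))
e=o["ee_pos"]; print((proj([[e[0],e[1],e[2]-182],[646.5,-232.5,70]],K,r,t)-[240,70])*5)
```

```text
[ 645.  -230.9  277.8]
[[287.3488703  395.79973775]
 [284.58766681 422.05184251]]
```

View pics/c7.png

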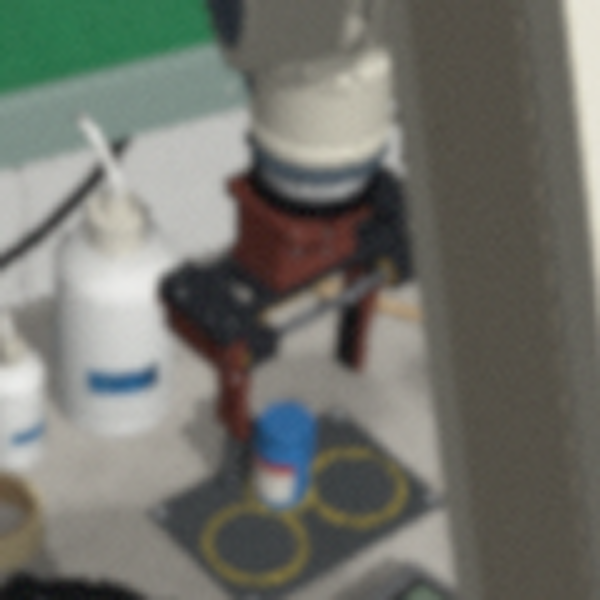

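Request:
apply_moves --commands '[[[0,0,-0.02,0],[0,0,-0.04,0],[0,0,-0.06,0],[0,0,-0.071,0],[0,0,-0.071,0],[0,0,-0.071,0]]]'

```text
t: 23.4
ee_pos: [646.7, -232.7, 211.1]
orientation: [2.222, 0.0, -2.22]
ft_force: [0.3, 0.2, -0.8]
width: 87.9
```

Request:
apply_moves --commands '[[[0,0,0,0],[0,0,0,0],[0,0,0,0],[0,0,0,0],[0,0,0,0],[0,0,0,0],[0,0,0,0],[0,0,0,0]]]' --gripper 0.015

```text
t: 24.4
ee_pos: [646.4, -232.5, 210.7]
orientation: [2.221, 0.001, -2.221]
ft_force: [0.4, -0.1, 0.3]
width: 37.7
```

Request:
apply_moves --commands '[[[0,0,0.01,0],[0,0,0.03,0],[0,0,0.06,0],[0,0,0.1,0],[-0.005,0.002,0.12,0],[-0.03,0.012,0.12,0],[-0.065,0.027,0.12,0],[-0.1,0.041,0.12,0]]]'

```text
t: 25.4
ee_pos: [544.8, -190.9, 330.9]
orientation: [2.221, 0.001, -2.221]
ft_force: [0.3, 0.5, -0.6]
width: 37.5
```

Request:
apply_moves --commands '[[[-0.035,0.014,0,0],[-0.06,0.025,0,0],[-0.0735,0.0305,0,0],[-0.0735,0.0305,-0.02,0],[-0.0735,0.0305,-0.05,0],[-0.0735,0.0305,-0.07,0],[-0.0735,0.0305,-0.08,0],[-0.0735,0.0305,-0.08,0]]]'

```text
t: 26.4
ee_pos: [473.0, -161.1, 250.4]
orientation: [2.22, 0.001, -2.222]
ft_force: [0.5, 0.2, -0.9]
width: 37.9
```

Run:
```python
from h import *
o=readout.get_obs(); e=o["ee_pos"]; print(np.round(e,1))
for n in("scene","top"):
    im,K,r,t=cam(n); save(im,f"pics/{n}8.png")
    print(n,(proj([[473,-161,28],[e[0],e[1],e[2]-210.8+4]],K,r,t)*1.5).round())
    print([(np.round(d["position"]),round(d["conf"],2)) for d in models.place_of(n,"pan")[:2]],[(np.round(d["position"]),round(d["conf"],2)) for d in models.place_of(n,"blue_pot_mid")[:2]])
```

```text
[ 473.  -161.1  250.4]
scene [[473. 311.]
 [474. 306.]]
[(array([ 475., -160.,   22.]), 0.66)] [(array([ 471., -159.,   77.]), 0.67)]
top [[455. 356.]
 [456. 355.]]
[(array([ 474., -157.,   29.]), 0.56)] []
```

View pics/scene8.png

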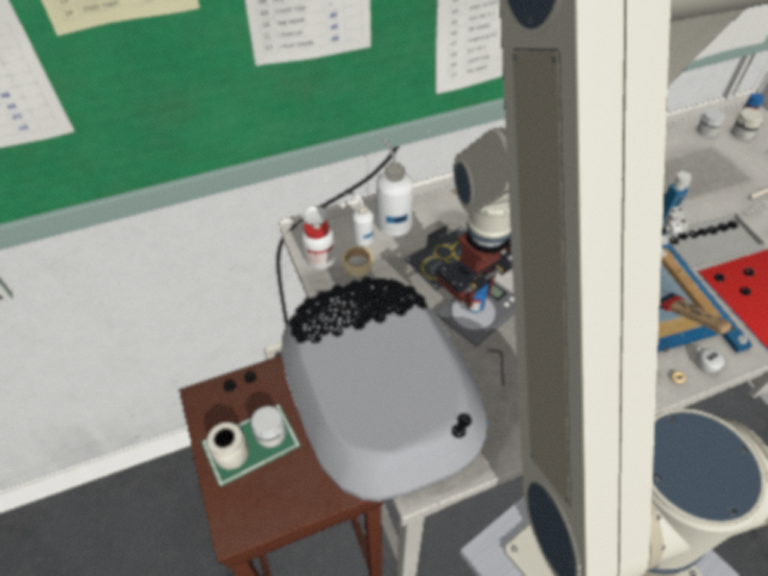

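Request:
apply_moves --commands '[[[0,0,-0.007,0],[0,0,-0.012,0],[0,0,-0.014,0],[0,0,-0.015,0],[0,0,-0.0155,0],[0,0,-0.016,0],[0,0,-0.016,0],[0,0,-0.016,0]]]'

```text
t: 27.7
ee_pos: [472.9, -161.0, 234.7]
orientation: [2.221, 0.001, -2.221]
ft_force: [-0.0, 0.4, -1.3]
width: 37.5
```

Request:
apply_moves --commands '[[[0,0,-0.0005,0],[0,0,-0.001,0],[0,0,-0.001,0]]]'

```text
t: 28.08
ee_pos: [473.0, -161.0, 234.6]
orientation: [2.221, 0.001, -2.221]
ft_force: [-2.9, 0.6, 12.8]
width: 37.5
```

Request:
apply_moves --commands '[[[0,0,0,0],[0,0,0,0],[0,0,0,0],[0,0,0,0],[0,0,0.015,0],[0,0,0.05,0],[0,0,0.1,0],[0,0.01,0.15,0]]]' --gripper 0.064

```text
t: 29.08
ee_pos: [472.7, -151.1, 386.1]
orientation: [2.222, -0.0, -2.221]
ft_force: [1.0, -0.5, -0.3]
width: 63.8
```

Request:
apply_moves --commands '[[[0.002,0.04,0.02,0.1],[0.004,0.08,0.02,0.25],[0.007,0.13,0.02,0.41],[0.01,0.18,0.02,0.57],[0.013,0.23,0.02,0.73],[0.016,0.28,0.02,0.89],[0.019,0.33,0.02,1.05],[0.022,0.38,0.02,1.21]]]' --gripper 0.0878

```text
t: 30.08
ee_pos: [494.6, 230.6, 404.8]
orientation: [1.466, 1.02, -1.464]
ft_force: [0.3, -0.7, 0.0]
width: 87.9
```

Run:
```python
from h import *
o=readout.get_obs(); print(np.round(o["ee_pos"],1),np.round(o["qpos"],2))
for c in("scene","top"):
  im,K,r,t=cam(c); save(im,f"pics/{c}9.png")
  for l in("cream_pot_mid","white_pot_mid","blue_pot_mid","pan"): print(c,l,[(np.round(d["position"]),round(d["conf"],2)) for d in models.place_of(c,l)[:2]])
  print((proj([[473,-161,94],[473,-161,28]],K,r,t)*1.5).round())
```

```text
[494.6 230.6 404.8] [ 0.41  0.31  1.81 -0.    1.03  0.77]
scene cream_pot_mid [(array([504., 370.,  35.]), 0.89), (array([ 601., -409.,    2.]), 0.2)]
scene white_pot_mid [(array([496., 302.,  32.]), 0.61)]
scene blue_pot_mid [(array([ 470., -161.,   60.]), 0.74)]
scene pan [(array([ 477., -160.,   24.]), 0.71)]
[[477. 290.]
 [473. 311.]]
top cream_pot_mid []
top white_pot_mid [(array([499., 298.,  30.]), 0.65)]
top blue_pot_mid [(array([ 472., -155.,   27.]), 0.67), (array([ 472., -158.,   63.]), 0.55)]
top pan [(array([ 476., -157.,   28.]), 0.96), (array([ 602., -406.,   -2.]), 0.41)]
[[460. 353.]
 [455. 356.]]
```

View pics/scene9.png

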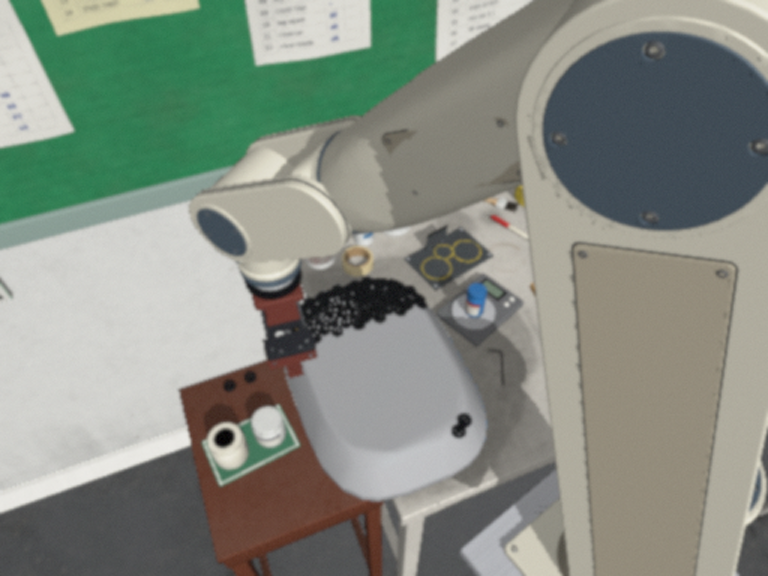

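View pics/top9.png

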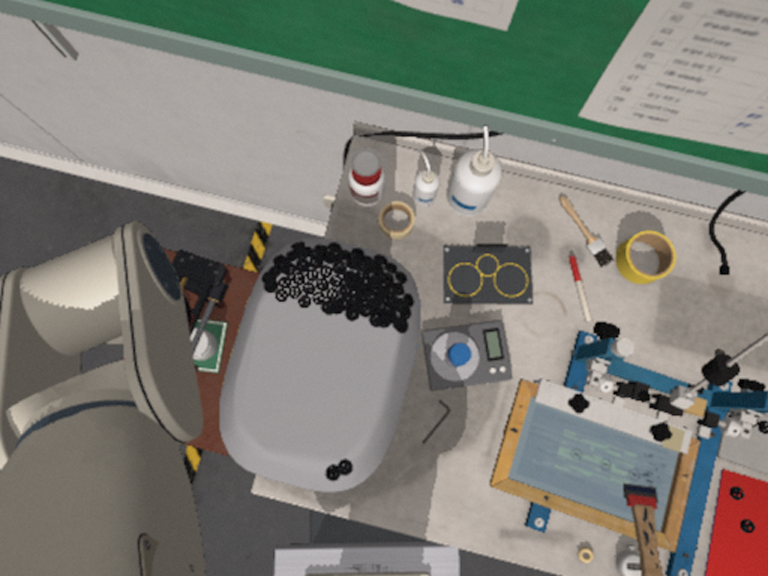

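Request:
apply_moves --commands '[[[0.002,0.02,0,0.08],[0.004,0.045,0,0.16],[0.0055,0.064,0,0.225],[0.0055,0.0692,-0.02,0.225],[0.0055,0.0692,-0.06,0.225],[0.0055,0.0692,-0.1,0.225],[0.0055,0.0692,-0.13,0.225],[0.0055,0.0692,-0.13,0.225]]]'

```text
t: 31.58
ee_pos: [499.7, 297.6, 271.6]
orientation: [1.304, 1.143, -1.312]
ft_force: [-0.2, -0.4, -0.0]
width: 87.6
```

Request:
apply_moves --commands '[[[0,0,-0.02,0],[0,0,-0.04,0],[0,0,-0.06,0],[0,0,-0.072,0],[0,0,-0.072,0],[0,0,-0.072,0]]]'

```text
t: 32.33
ee_pos: [500.6, 298.3, 201.9]
orientation: [1.308, 1.142, -1.307]
ft_force: [0.1, 0.1, -0.4]
width: 88.2
```

Request:
apply_moves --commands '[[[0,0,0,0],[0,0,0,0],[0,0,0,0],[0,0,0,0],[0,0,0,0],[0,0,0,0]]]' --gripper 0.03

```text
t: 33.08
ee_pos: [500.5, 298.2, 201.9]
orientation: [1.308, 1.142, -1.308]
ft_force: [-1.5, -1.0, 3.9]
width: 53.6
```

Request:
apply_moves --commands '[[[0,0,0.01,0],[0,0,0.03,0],[0,0,0.07,0],[0,0,0.11,0],[0,0,0.15,0],[0.001,-0.005,0.18,0],[0.004,-0.02,0.2,-0.03],[0.01,-0.05,0.2,-0.06]]]'

```text
t: 34.08
ee_pos: [510.6, 247.8, 404.1]
orientation: [1.355, 1.109, -1.349]
ft_force: [0.4, 0.0, -1.8]
width: 53.6
```

Request:
apply_moves --commands '[[[0.01,-0.05,0,-0.07],[0.02,-0.1,0,-0.14],[0.03,-0.15,0,-0.21],[0.04,-0.2,0,-0.28],[0.05,-0.25,0,-0.35],[0.06,-0.3,0,-0.42],[0.07,-0.35,0,-0.49],[0.08,-0.4,0,-0.55]]]'

```text
t: 35.08
ee_pos: [589.8, -154.2, 401.8]
orientation: [1.735, 0.757, -1.737]
ft_force: [0.4, 0.7, -0.9]
width: 53.5
```

Request:
apply_moves --commands '[[[0.011,-0.05,0,-0.02],[0.022,-0.095,0,-0.04],[0.0275,-0.12,-0.02,-0.04],[0.0285,-0.124,-0.06,-0.04],[0.0285,-0.124,-0.11,-0.04],[0.0285,-0.124,-0.15,-0.04],[0.0285,-0.124,-0.17,-0.04],[0.0285,-0.124,-0.18,-0.04]]]'

```text
t: 36.08
ee_pos: [618.6, -276.2, 221.1]
orientation: [1.76, 0.729, -1.761]
ft_force: [0.0, -0.7, -1.9]
width: 53.4
```

Request:
apply_moves --commands '[[[0,0,-0.01,0],[0,0,-0.015,0],[0,0,-0.017,0],[0,0,-0.018,0],[0,0,-0.0185,0],[0,0,-0.019,0],[0,0,-0.0193,0],[0,0,-0.0193,0]]]'

```text
t: 37.08
ee_pos: [619.0, -275.8, 202.9]
orientation: [1.76, 0.729, -1.759]
ft_force: [-1.7, 1.5, 3.5]
width: 53.8
```

Request:
apply_moves --commands '[[[0,0,0,0],[0,0,0,0],[0,0,0,0],[0,0,0,0],[0,0,0.03,0],[0,0,0.08,0],[0,0,0.14,0],[-0.002,0.01,0.2,0]]]' --gripper 0.0878

```text
t: 38.08
ee_pos: [616.7, -266.0, 404.1]
orientation: [1.76, 0.729, -1.76]
ft_force: [0.5, -0.3, -0.5]
width: 88.1
```

Request:
apply_moves --commands '[[[-0.008,0.045,0,0.08],[-0.016,0.095,0,0.16],[-0.025,0.15,0,0.24],[-0.034,0.205,0,0.32],[-0.043,0.26,0,0.4],[-0.053,0.315,0,0.48],[-0.062,0.37,0,0.56],[-0.072,0.425,0,0.65]]]'

```text
t: 39.08
ee_pos: [544.4, 160.9, 402.6]
orientation: [1.306, 1.143, -1.305]
ft_force: [0.9, 0.0, 0.1]
width: 88.2
```

Request:
apply_moves --commands '[[[-0.009,0.053,0,0],[-0.018,0.106,0,0],[-0.027,0.16,0,0],[-0.033,0.2,0,0],[-0.035,0.212,-0.03,0],[-0.035,0.212,-0.08,0],[-0.035,0.212,-0.12,0],[-0.035,0.212,-0.125,0]]]'

```text
t: 40.08
ee_pos: [508.9, 370.6, 274.6]
orientation: [1.303, 1.143, -1.313]
ft_force: [0.2, 0.3, 0.1]
width: 88.0
```

Run:
```python
from h import *
o=readout.get_obs(); print(np.round(o["ee_pos"],1),np.round(o["orientation"],3))
for c in("scene","top"):
  im,K,r,t=cam(c); save(im,f"pics/{c}10.png")
  for l in("cream_pot_mid","white_pot_mid","blue_pot_mid"): print(c,l,[(np.round(d["position"]),round(d["conf"],2)) for d in models.place_of(c,l)[:2]])
```

```text
[508.9 370.6 274.6] [ 1.303  1.143 -1.313]
scene cream_pot_mid [(array([507., 372.,  32.]), 0.67)]
scene white_pot_mid []
scene blue_pot_mid []
top cream_pot_mid [(array([510., 372.,  33.]), 0.61)]
top white_pot_mid [(array([ 617., -273.,   30.]), 0.88), (array([ 470., -160.,   61.]), 0.37)]
top blue_pot_mid [(array([ 472., -162.,   65.]), 0.63)]
```

View pics/top10.png

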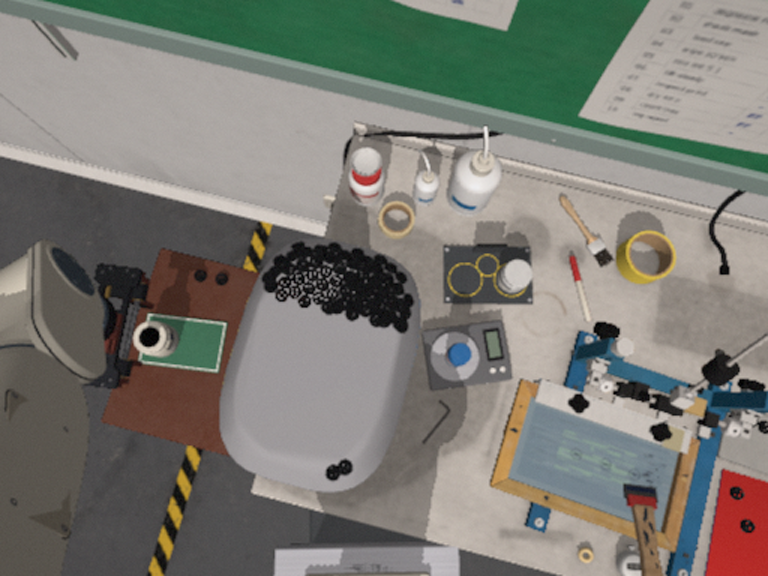

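Request:
apply_moves --commands '[[[0,0,-0.02,0],[0,0,-0.04,0],[0,0,-0.058,0],[0,0,-0.0697,0],[0,0,-0.0697,0],[0,0,-0.0697,0]]]'

```text
t: 41.22
ee_pos: [510.1, 371.4, 207.9]
orientation: [1.308, 1.142, -1.307]
ft_force: [0.6, -0.5, 0.5]
width: 88.2
```

Request:
apply_moves --commands '[[[0,0,0,0],[0,0,0,0],[0,0,0,0],[0,0,0,0],[0,0,0,0],[0,0,0,0]]]' --gripper 0.03

```text
t: 41.98
ee_pos: [510.0, 371.3, 208.0]
orientation: [1.308, 1.142, -1.308]
ft_force: [-1.2, -0.7, 4.7]
width: 59.6
```

Request:
apply_moves --commands '[[[0,0,0.01,0],[0,0,0.03,0],[0,0,0.07,0],[0,0,0.11,0],[0,0,0.15,0],[0.001,-0.005,0.18,0],[0.004,-0.02,0.2,0.04],[0.01,-0.05,0.2,0.1]]]'

```text
t: 42.98
ee_pos: [520.0, 321.5, 411.1]
orientation: [1.237, 1.193, -1.228]
ft_force: [-0.5, -0.2, -2.6]
width: 59.9
```

Request:
apply_moves --commands '[[[0.01,-0.05,0,0.1],[0.02,-0.1,0,0.2],[0.03,-0.15,0,0.3],[0.04,-0.2,0,0.4],[0.05,-0.25,0,0.5],[0.06,-0.3,0,0.6],[0.07,-0.35,0,0.7],[0.08,-0.4,0,0.75]]]'

```text
t: 43.98
ee_pos: [599.8, -80.4, 409.0]
orientation: [0.667, 1.465, -0.666]
ft_force: [-0.4, 0.6, -2.2]
width: 59.2
```

Request:
apply_moves --commands '[[[0.008,-0.045,0,0.04],[0.015,-0.085,0,0.07],[0.0185,-0.108,-0.02,0.07],[0.019,-0.111,-0.06,0.07],[0.019,-0.111,-0.11,0.07],[0.019,-0.111,-0.15,0.07],[0.019,-0.111,-0.17,0.07],[0.019,-0.111,-0.18,0.07]]]'

```text
t: 44.98
ee_pos: [618.7, -189.4, 226.6]
orientation: [0.614, 1.484, -0.614]
ft_force: [-0.2, 0.0, -1.9]
width: 59.6
```

Request:
apply_moves --commands '[[[0,0,-0.01,0],[0,0,-0.015,0],[0,0,-0.017,0],[0,0,-0.018,0],[0,0,-0.0185,0],[0,0,-0.019,0],[0,0,-0.0193,0],[0,0,-0.0193,0]]]'

```text
t: 45.98
ee_pos: [619.0, -189.9, 209.0]
orientation: [0.614, 1.482, -0.614]
ft_force: [-2.4, 1.1, 5.3]
width: 59.7
```

Contact made; release, raise and move clear.

Request:
apply_moves --commands '[[[0,0,0,0],[0,0,0,0],[0,0,0,0],[0,0,0,0],[0,0,0.03,0],[0,0,0.08,0],[0,0,0.14,0],[-0.002,0.01,0.2,0]]]' --gripper 0.0878

```text
t: 46.98
ee_pos: [616.7, -180.1, 410.1]
orientation: [0.615, 1.482, -0.615]
ft_force: [0.6, -0.1, 0.7]
width: 87.7
```

Request:
apply_moves --commands '[[[-0.01,0.05,0.01,0],[-0.02,0.1,0.02,0],[-0.03,0.15,0.02,0],[-0.04,0.2,0.02,0],[-0.05,0.25,0.02,0],[-0.06,0.3,0.02,0],[-0.07,0.34,0.02,0],[-0.07,0.34,0.02,0]]]'

```text
t: 47.98
ee_pos: [546.1, 162.4, 428.4]
orientation: [0.612, 1.483, -0.611]
ft_force: [0.0, -1.1, 0.3]
width: 88.0
```

Request:
apply_moves --commands '[[[-0.01,0.05,0,0],[-0.02,0.1,0,0],[-0.02,0.1,0,0],[-0.02,0.1,0,0]]]'

```text
t: 48.48
ee_pos: [527.1, 259.3, 428.2]
orientation: [0.614, 1.482, -0.615]
ft_force: [-0.7, -0.8, 0.2]
width: 88.2
```

Run:
```python
from h import *
o=readout.get_obs(); print(o["t"],np.round(o["ee_pos"],1),np.round(o["qvel"],3),np.round(o["ft_force"],1))
for c in("scene","top"):
  im,K,r,t=cam(c); save(im,f"pics/{c}11.png")
  if c=="top": cc=im[150:265,270:370]; cv2.imwrite("pics/ctop11.png",cv2.resize(cc[:,:,::-1],None,fx=5,fy=5,interpolation=cv2.INTER_CUBIC))
  for l in("cream_pot_mid","white_pot_mid","blue_pot_mid","pan","marker","masking_tape"): print(c,l,[(np.round(d["position"]),round(d["conf"],2)) for d in models.place_of(c,l)[:2]])
```

```text
48.475 [527.1 259.3 428.2] [-0.017 -0.004  0.003  0.002  0.002  0.004] [-0.7 -0.8  0.2]
scene cream_pot_mid [(array([ 615., -188.,   33.]), 0.74)]
scene white_pot_mid [(array([ 617., -272.,   33.]), 0.8)]
scene blue_pot_mid [(array([ 473., -161.,   61.]), 0.73)]
scene pan [(array([ 476., -159.,   26.]), 0.75)]
scene marker []
scene masking_tape [(array([ 474., -159.,   63.]), 0.67), (array([737., -61.,   1.]), 0.59)]
top cream_pot_mid [(array([ 618., -191.,   36.]), 0.6)]
top white_pot_mid [(array([ 618., -278.,   32.]), 0.9)]
top blue_pot_mid [(array([ 472., -159.,   64.]), 0.7)]
top pan [(array([ 474., -156.,   25.]), 0.94)]
top marker [(array([ 602., -410.,    2.]), 0.79)]
top masking_tape [(array([734., -60.,  -4.]), 0.57)]
```

View pics/ctop11.png

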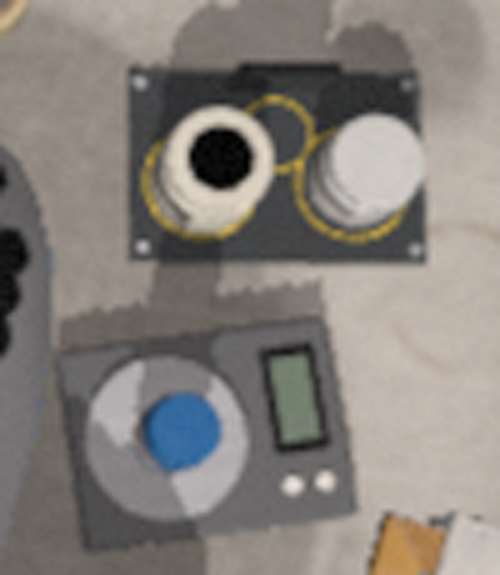

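View pics/top11.png

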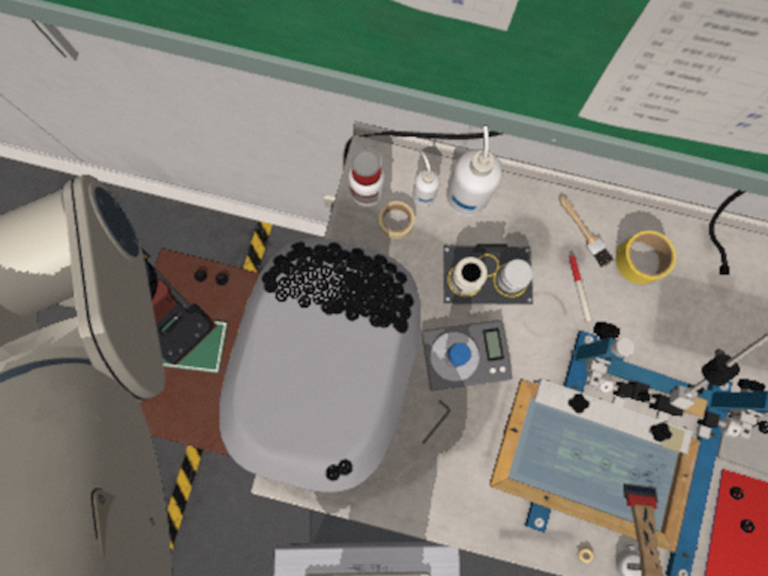

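View pics/scene11.png

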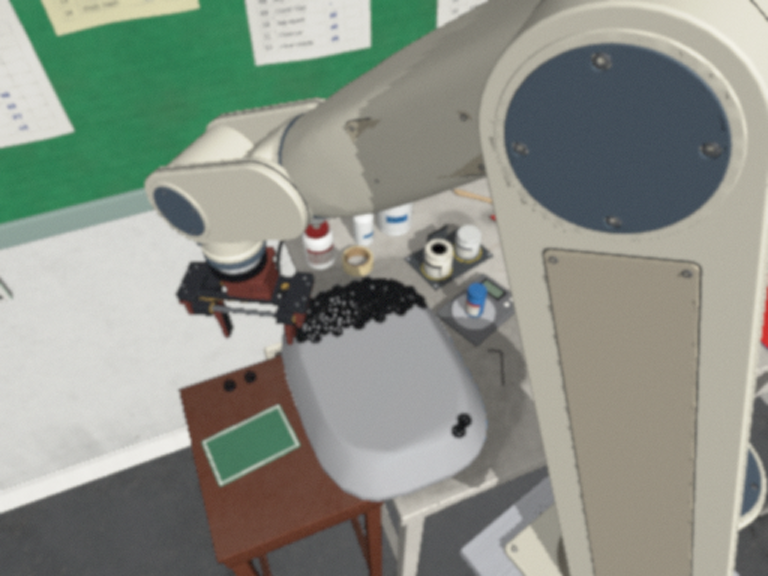

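```bash
python3 -c "
from workcell import workorder; print(workorder.close_job())"
```

```text
the job is handed in; nothing more can be done
None
```

I moved both ink pots to the green mat and set the blue pot on the scale's pan. I then returned the white and cream pots to their rack places and handed the job in at about 48.8 s; it reports no verdict.

**Pots:** In the last top picture both ink-pot lids lie within about 2 mm of their starting positions. The blue pot stands upright within about 5 mm of the middle of the pan. All three pots are released.

**Bystanders:** The network put the tape at (734, -60) mm, within 3 mm of its first reading. The marker read (602, -410) mm, against (599, -409) mm at the start. The arm was clear of everything, with wrist force near zero.

**Disagreements:**
- The network sometimes reported pots that were not there. It placed the cream and white pots on the rack after they had been moved, and a "masking tape" at the blue pot. The pictures contradicted these, so I ignored them.
- The final scene-camera check missed the marker because the arm was in the way; the top camera saw it.
- Setting the blue pot on the pan gave a brief 12.8 N contact; the other set-downs were at most about 5 N.

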